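# Set the slide screw of a circuit-board holder

## Task

Set the running clearance of the board holder's crossbar: turn the blue wing screw clockwise (seen from above) until it bottoms firmly, without overtightening it, then back it off a quarter of a turn and let go of it. Leave the black wing screw, the circuit board, the tablet and the reel alone.

Things in the scene. Friction and masses are not known exactly. Their poses are not given: they have to be found in the camera images.
- holder: Board holder fixed to the bench, turned and shifted each time: black base plate 260 x 300 mm, 8 mm thick, aluminium rails round its edge up to 26 mm above the bench, and an aluminium crossbar (44 mm wide, 268 mm long, along the holder's y at x = -45 mm). Origin: centre of the underside of the plate; z up.
- blue_screw_top (a point): Blue wing screw, centre of its head's top, on the vertical turning axis, about 92 mm above the bench. The head is an upright bar 42 mm long, 14 mm thick, 32 mm high, on a disc 32 mm across (disc top 32 mm below this point). The frame turns with the head: x along the bar towards a white dot, z up. Clockwise from above drives it in; the head does not rise or sink.
- crossbar (a point): Centre of the crossbar's top, 34 mm above the bench, y along the bar. On it the two screws stand in round steel collars (42 mm across, not turning), one 55 to 85 mm to each side of this point; which is on which side varies. The blue screw starts 0.8 to 2.2 rad short of bottoming; the bar's heading at the bottom differs each time and cannot be seen.
- foot: Foot of the blue screw, hidden inside its collar. Its height above point crossbar is the gap to its pad: 0 at first touch, 0.239 mm per rad of backing off (1.5 mm a turn), a quarter turn 0.375 mm. Finer than the noise of the reading, so the bottom must be felt. The free screw drags with 0.05 N m and stays where it is left.
- pad: Hidden elastic pad on which the blue screw bottoms. Height above point crossbar: 0 at rest, pressed down 0.239 mm per rad of turning past first touch (far below the noise), torque rising 4 N m per rad. Firmly bottomed: 0.2 N m or more above the drag; over 0.9 N m is overtightened. Let go there, the screw springs back to first touch.
- black_screw_dot (a point): White dot on the top of the black wing screw's head, 15 mm out from that screw's turning axis along its bar (x of this frame points from the axis to the dot). The black screw has the same shape and size as the blue one. A bystander, not to be turned.
- board: Loose green circuit board 90 x 120 x 4 mm with small parts on it up to 11 mm high, lying on the holder's base plate beyond the crossbar. Origin: centre of its underside, long side along its y.
- tablet: Tablet computer, 200 x 140 x 9 mm, black glass face up, lying on the bench to the robot's left of the holder. Origin: centre of its underside.
- reel: White component reel 90 mm across, 12 mm high, lying flat on the bench to the robot's right of the holder. Origin: centre of its underside.

How it is judged (in metres and radians):
On the way, in this order (a step that is already met when the one before it is completed fails the run):
1. the blue screw is turned in until it bottoms firmly (at least about 0.2 N m on its seat) (z of pad in the frame of crossbar below -1.2e-05 m), for 0.1 s.
2. the blue screw is backed off to about a quarter turn from the bottom (z of foot in the frame of crossbar between 0.00029 and 0.00046 m), for 0.2 s.
At the end, for the whole second after the job is handed in: After having been bottomed firmly, the blue screw rests a quarter turn (90 degrees, give or take about 20) back from where it first touches bottom, at rest and released; nothing else disturbed (all of step 2).
It fails at once if the blue screw is overtightened (more than about 0.9 N m on its seat) (z of pad in the frame of crossbar below -5.4e-05 m).
It fails at once if the black wing screw is turned (more than about 12 degrees) (distance of black_screw_dot from where it was at the start of the episode above 0.003 m).
It fails at once if the circuit board (10 mm), the tablet or the reel (15 mm) is shoved (distance of board from where it was at the start of the episode above 0.01 m or distance of any of tablet, reel from where it was at the start of the episode above 0.015 m).
It also fails if it takes over 72 s, if anything falls off the work surface, if the arm or the gripper's body presses on something with over 40 N, if the wrist force passes 120 N, or if a joint passes its speed limit or range.

## Robot

A 6-joint arm with a two-finger parallel gripper is mounted at the origin on the work surface. World frame = base frame: x ahead of the robot, y to its left, z up, the work surface at z = 0. Lengths are in m, angles in degrees, forces in N, time in s.
With the tool pointing down it reaches from about 0.375 to 0.975 m from the base axis. Payload 3.8 kg.
Tool frame: the origin (TCP) lies on the centre line of the jaws, within the pads' length; the fingertips stand 14 mm ahead of it and the grasp point (between the pads) lies 5 mm behind it (r.nose_length is the distance from the TCP to the fingertips, in m); z points along the fingers, y is the line along which they close (so a half turn about z gives the same grasp; the last joint's range is limited). The gripper opens to 85 mm and grips with 20 to 120 N. Pads are 22 mm wide; open, the fingers measure 114 mm over their backs; the gripper's body (76 mm by 85 mm) begins 54 mm behind the grasp point. The pads swing forward as they close: fully open they stand 13 mm farther back than shut.
Start: joints at [-68.348, 15.12, 91.902, -0, 72.978, -2.114], TCP at [0.272, -0.618, 0.245] pointing down, gripper open.
Joint ranges: [-150.88, 150.88], [-54.13, 125.18], [17.81, 147.31], [-75.09, 255.09], [0, 152.58], [-146.25, 146.25]. Speed limits (degrees/s): [147.25, 147.25, 180, 180, 180, 180].

## Interface

Orientations are given as a 3x3 rotation matrix whose columns are the frame's x, y, z axes.
In Python, from bench import r gives the robot as it stands.
- The arm moves only by the tool carry_out, never from a script. Its argument "motion" is a list that holds one entry, the list of rows, each a list of 6 numbers: the shift along the tool's x, y, z in m, then the turn, a rotation vector about the tool's x, y, z in rad. In form: [[[dx, dy, dz, wx, wy, wz], ...]]. A call has 1 to 12 rows; each row shifts and turns the commanded pose from where the row before left it, along the tool's axes as they then stand; what a row does not reach is not made up. A row lasts 1/12 s, in which the tool goes at most 41.7 mm and 7.16 degrees, less where a joint would pass 70% of its speed; a pose out of reach is approached as far as the arm can. A call is refused whole if a number of a shift passes 0.0417 or a number of a turn 0.125, either way. A call with a gripper value outside its range is refused whole. "hand" is the finger opening in m, from 0 to 0.0854, set as the call begins (left out, the last holds). The fingers move at their own pace and stop on an object; the grip force is fixed at half the most. Time passes only in rows, so rows that do not move let the fingers close. It gives the time, the measured TCP pose, the force, the opening and the grip force at its end, in the units of the state.
- r.get_obs(): the state, without advancing time (a new reading comes with each control period).
- r.get_image(name): name is "scene" or "top"; returns the picture (400x640x3 uint8, blue, green, red); there is no depth.
- r.camera_model(name): a dict with "intrinsics" (3x3 intrinsics, pixels), "distortion" ([k1, k2, p1, p2, k3] as OpenCV has them; the pictures are not rectified), "extrinsics" (4x4, takes a point from camera to world coordinates). Camera axes: x right, y down, z forward; pixel columns grow to the right and rows downward; lengths in m; the calibration is good to about 2 mm. A picture is of the moment at which its call begins. camera_model takes no time and is no camera call.
- r.sign_off(): hands the job in; it is judged then, once.
The state is a dict: "time": time; "joints": joint angles; "qd": joint speeds; "effort": joint torques, N m; "ee_pos": TCP position; "orientation": TCP orientation; "wrist_force": force on the tool from outside, world axes, zero at the start; "ft_torque": the same for the moment, N m; "finger_gap": finger opening in m; "gripper_force": force on a finger pad.
Only numpy, scipy, OpenCV 4.12 (cv2) and the standard library are available. Lean on these libraries where they do the work, as an engineer would, in place of code of your own. Each camera call takes 0.05 s, during which the arm holds its last target. There are 200 camera calls.

## Working session

There is one attempt and no reset: what is moved stays moved. The work goes in short steps, Python scripts to look and compute and a tool call to move; the robot and the scene stay as the last step left them, time stands still between calls to the robot, and variables do not carry over. Pictures are saved under pics/ and viewed, at most 10 in all, crops included, and the job is handed in when it is done.

Besides the shell and the picture viewer there is one more tool, called after "Emit:" in YAML: its name, and indented under it one key for each argument. carry_out: Moves the arm, as the interface text tells. Its arguments: {"type":"object","properties":{"motion":{"type":"array","items":{"type":"array","items":{"type":"array","items":{"type":"number"}}}},"hand":{"type":"number"}},"required":["motion"]}

```bash
mkdir -p pics; ls; python3 - <<'E'
from bench import r
import cv2
for n in("scene","top"):
    cv2.imwrite(f"pics/{n}0.png",r.get_image(n)); c=r.camera_model(n); print(c)
o=r.get_obs(); print(o)
E
```

```text
pics
{'intrinsics': array([[422.06597219,   0.        , 319.86223431],
       [  0.        , 422.06597219, 205.6656922 ],
       [  0.        ,   0.        ,   1.        ]]), 'distortion': array([0.00219379, 0.        , 0.        , 0.        , 0.        ]), 'extrinsics': array([[ 0.88222908,  0.36914168, -0.29224353,  0.8442978 ],
       [ 0.4706943 , -0.67715132,  0.5656085 , -0.53714089],
       [ 0.01089658, -0.63655362, -0.77115546,  0.86875703],
       [ 0.        ,  0.        ,  0.        ,  1.        ]])}
{'intrinsics': array([[507.13956928,   0.        , 310.47253136],
       [  0.        , 507.13956928, 210.09306274],
       [  0.        ,   0.        ,   1.        ]]), 'distortion': array([-0.03442164,  0.        ,  0.        ,  0.        ,  0.        ]), 'extrinsics': array([[-0.0116258 , -0.98266214,  0.18504043,  0.32782738],
       [-0.99988644,  0.01319903,  0.00727251,  0.01454268],
       [-0.00958878, -0.18493487, -0.982704  ,  1.30821501],
       [ 0.        ,  0.        ,  0.        ,  1.        ]])}
{'time': 0.1, 'joints': array([-6.83474612e+01,  1.51680691e+01,  9.19755561e+01,  1.23080191e-03,
        7.29782657e+01, -2.11373544e+00]), 'qd': array([-0.07516993, -0.11603409, -0.24671001,  0.10281306,  0.01183387,
       -0.03752133]), 'effort': array([ 5.70978627e-04, -5.16707397e+01, -3.68589199e+01, -3.10496819e-05,
        6.32986616e-03, -1.94360632e-05]), 'ee_pos': array([ 0.2717978 , -0.61714554,  0.24402851]), 'orientation': array([[ 9.15199627e-01,  4.03000070e-01, -7.65868810e-04],
       [ 4.03000785e-01, -9.15197480e-01,  1.98486232e-03],
       [ 9.89784471e-05, -2.12519098e-03, -9.99997737e-01]]), 'wrist_force': array([ 0.12437182, -0.42923348, -0.45107209]), 'ft_torque': array([-0.02919377, -0.02590275, -0.01921997]), 'gripper_force': 0.0, 'finger_gap': 0.08575205445170511}
```

View pics/top0.png

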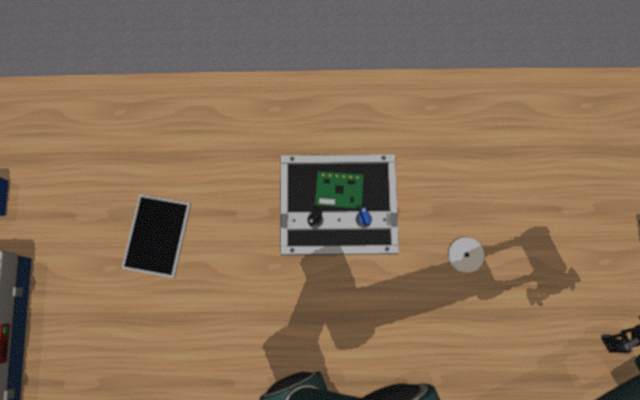

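View pics/scene0.png

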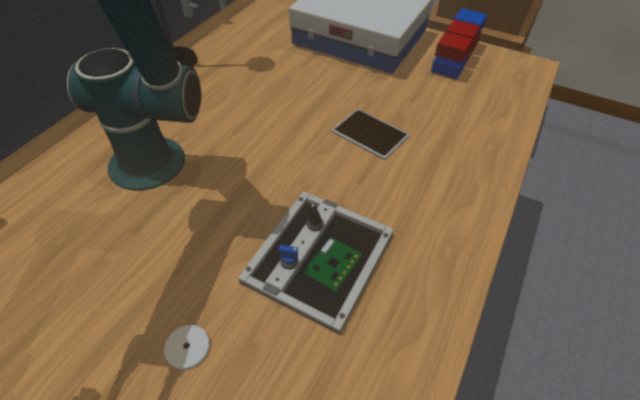

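The top view shows the blue screw at about (364,216), the black screw at (316,217), the board at (339,189) and the reel at (466,254). In the scene view blue is at about (289,254) and black at (314,217). Next I measure blue in both views.

```bash
cat > h.py <<'E'
import numpy as np,cv2
from bench import r
def ray(n,uv):
    c=r.camera_model(n);E=c["extrinsics"]
    p=cv2.undistortPoints(np.array([[uv]],float),c["intrinsics"],c["distortion"])[0,0]
    return E[:3,3],E[:3,:3]@np.array([p[0],p[1],1])
def onplane(n,uv,z):
    o,d=ray(n,uv);return o+d*(z-o[2])/d[2]
def cross(uvs,uvt):
    A=np.zeros((3,3));b=np.zeros(3);L=[]
    for n,uv in(("scene",uvs),("top",uvt)):
        o,d=ray(n,uv);d=d/np.linalg.norm(d);P=np.eye(3)-np.outer(d,d);A+=P;b+=P@o;L.append((o,P))
    x=np.linalg.solve(A,b);return x,[np.linalg.norm(P@(x-o)) for o,P in L]
def bluemask(im,roi):
    x0,y0,x1,y1=roi;h=cv2.cvtColor(im,cv2.COLOR_BGR2HSV);m=cv2.inRange(h,(105,110,40),(130,255,255))
    k=np.zeros_like(m);k[y0:y1,x0:x1]=m[y0:y1,x0:x1];return k
E
python3 - <<'E'
from h import *
t=cv2.imread("pics/top0.png");s=cv2.imread("pics/scene0.png")
mt=bluemask(t,(340,195,390,240));ms=bluemask(s,(265,230,315,280))
for n,m in(("top",mt),("scene",ms)):
    ys,xs=np.nonzero(m);print(n,len(xs),xs.mean(),ys.mean(),xs.min(),xs.max(),ys.min(),ys.max(),cv2.minAreaRect(np.c_[xs,ys].astype(np.float32)))
    print(onplane(n,(xs.mean(),ys.mean()),.08))
a=cv2.resize(t[195:240,295:395],None,fx=7,fy=7,interpolation=cv2.INTER_CUBIC)
b=cv2.resize(s[200:280,260:340],None,fx=3.3,fy=3.3,interpolation=cv2.INTER_CUBIC)
b=cv2.copyMakeBorder(b,0,0,0,a.shape[1]-b.shape[1],cv2.BORDER_CONSTANT)
cv2.imwrite("pics/crop1.png",np.vstack([a,b]))
E
```

```text
top 154 364.07142857142856 216.74675324675326 358 370 207 224 ((364.0, 215.5), (17.0, 12.0), 90.0)
[ 0.54069533 -0.10785249  0.08      ]
scene 190 287.16315789473686 252.6315789473684 279 296 245 262 ((287.5, 253.5), (17.0, 17.0), 90.0)
[ 0.54528134 -0.11245913  0.08      ]
```

View pics/crop1.png

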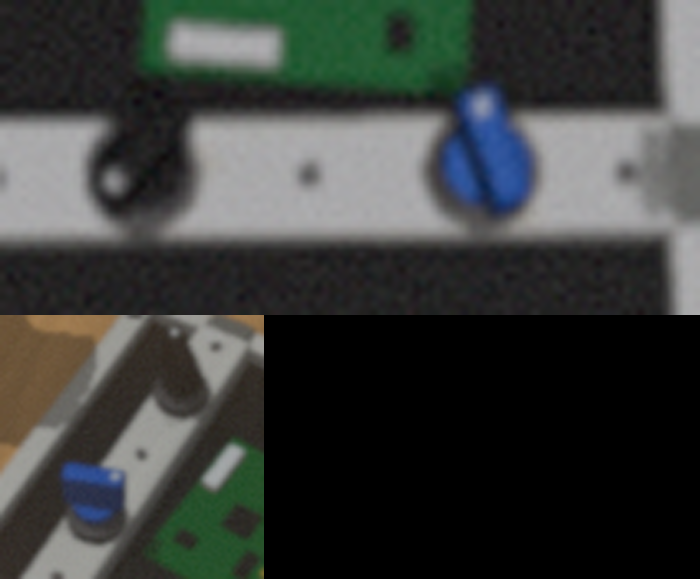

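Crop: blue bar's white dot is at its far end (top px about (363.4,209.4), scene px about (294.5,248.4)), with crossbar holes along its centreline. Next I refine these numerically.

```bash
python3 - <<'E'
from h import *
t=cv2.imread("pics/top0.png");s=cv2.imread("pics/scene0.png")
def cen(im,c,w,inv=False):
    x,y=c;p=im[y-w:y+w+1,x-w:x+w+1].astype(float).min(2) if not inv else 255-im[y-w:y+w+1,x-w:x+w+1].astype(float).max(2)
    p=np.clip(p-np.percentile(p,50),0,None)**1.5;yy,xx=np.mgrid[-w:w+1,-w:w+1];return x+(p*xx).sum()/p.sum(),y+(p*yy).sum()/p.sum()
dt=cen(t,(363,209),2);ds=cen(s,(294,248),2);print("bluedot",dt,ds,cross(ds,dt),onplane("top",dt,.092),onplane("scene",ds,.092))
bt=cen(t,(311,220),2);print("blackdot",bt,onplane("top",bt,.092))
for c in((339,219),(384,219)):
    h=cen(t,c,2,True);print("hole",h,onplane("top",h,.034))
for c in((302,242),(277,279)):
    h=cen(s,c,2,True);print("holeS",h,onplane("scene",h,.034))
# bar-edge lines of crossbar in top (bright/dark transitions) 
g=cv2.cvtColor(t,cv2.COLOR_BGR2GRAY).astype(float)
for x in(335,345,378,381):
    col=g[205:240,x];d=np.diff(col);print(x,205.5+d.argmax(),205.5+d.argmin(),[onplane("top",(x,205.5+k),.034)[:2].round(4) for k in(d.argmax(),d.argmin())])
a=cv2.resize(t[202:232,345:385],None,fx=14,fy=14,interpolation=cv2.INTER_CUBIC)
b=cv2.resize(s[238:275,270:305],None,fx=14,fy=14,interpolation=cv2.INTER_CUBIC)[:420]
b=cv2.resize(s[240:270,272:302],None,fx=14,fy=14,interpolation=cv2.INTER_CUBIC)[:, :240*14//14+0] if 0 else cv2.resize(s[240:272,274:300],(240*420//420+100,420),interpolation=cv2.INTER_CUBIC)[:,:240] if 0 else cv2.resize(s[240:272,274:300],None,fx=9,fy=9,interpolation=cv2.INTER_CUBIC)
b=cv2.copyMakeBorder(b,0,420-b.shape[0],0,0,cv2.BORDER_CONSTANT)
cv2.imwrite("pics/crop2.png",np.hstack([a,b]));print(a.shape,b.shape)
E
```

```text
bluedot (np.float64(363.37253395832437), np.float64(209.71308416673352)) (np.float64(294.8934730698339), np.float64(246.86597899797437)) (array([ 0.5571477 , -0.10311252,  0.09792011]), [np.float64(0.0028402570126217367), np.float64(0.002840257012621765)]) [ 0.55604725 -0.10549432  0.092     ] [ 0.55704299 -0.09781566  0.092     ]
blackdot (np.float64(310.727985950039), np.float64(220.44594812925354)) [0.5312202  0.02322004 0.092     ]
hole (np.float64(338.7200633996259), np.float64(219.48606677851393)) [ 0.54245173 -0.04768267  0.034     ]
hole (np.float64(384.4486852929801), np.float64(219.19053933607458)) [ 0.54165705 -0.16412197  0.034     ]
holeS (np.float64(302.3625289226884), np.float64(241.85845162985348)) [ 0.54404893 -0.04405389  0.034     ]
holeS (np.float64(276.8790617896171), np.float64(279.06063769719844)) [ 0.54375286 -0.15903446  0.034     ]
335 211.5 228.5 [array([ 0.5633, -0.0386]), array([ 0.5194, -0.0377])]
345 210.5 228.5 [array([ 0.5655, -0.0642]), array([ 0.519 , -0.0631])]
378 210.5 228.5 [array([ 0.5644, -0.1485]), array([ 0.5179, -0.1468])]
381 210.5 228.5 [array([ 0.5643, -0.1562]), array([ 0.5178, -0.1545])]
(420, 560, 3) (420, 234, 3)
```

View pics/crop2.png

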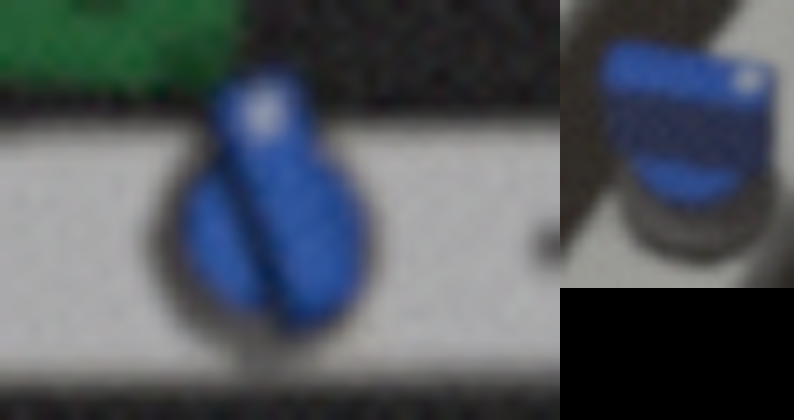

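Crop: bar heading is about 15° (dot end away from the robot), with the dot at top px (363.5,209.6) and scene px (294.3,248.4). The axis comes out near (0.542,-0.108), which agrees with the crossbar centreline. I'll move above it first and turn the tool to heading 195°, so that j6 has room for the whole clockwise turn.

Emit:
carry_out:
  motion:
    - [[0.0226, -0.0179, 0, 0, 0, 0], [0.0226, -0.0179, 0, 0, 0, 0], [0.0226, -0.0179, 0, 0, 0, 0], [0.0226, -0.0179, 0, 0, 0, 0], [0.0226, -0.0179, 0, 0, 0, 0], [0.0226, -0.0179, 0, 0, 0, 0], [0.0226, -0.0179, 0, 0, 0, 0], [0.0226, -0.0179, 0, 0, 0, 0], [0.0226, -0.0179, 0, 0, 0, 0], [0.0226, -0.0179, 0, 0, 0, 0]]
  hand: 0.05

```text
time: 0.93
ee_pos: [0.4069, -0.3613, 0.2448]
orientation: [[0.915, 0.403, -0.001], [0.403, -0.915, 0.001], [-0.0, -0.001, -1.0]]
wrist_force: [-0.9, -0.2, 0.8]
finger_gap: 0.0498
gripper_force: 0.0
```

Emit:
carry_out:
  motion:
    - [[0.0226, -0.0179, 0, 0, 0, 0], [0.0226, -0.0179, 0, 0, 0, 0], [0.0226, -0.0179, 0, 0, 0, 0], [0.0226, -0.0179, 0, 0, 0, 0], [0.0226, -0.0179, 0, 0, 0, 0], [0.0226, -0.0179, 0, 0, 0, 0], [0.0226, -0.0179, 0, 0, 0, 0], [0.0226, -0.0179, 0, 0, 0, 0], [0.0226, -0.0179, 0, 0, 0, 0], [0.0226, -0.0179, 0, 0, 0, 0]]

```text
time: 1.77
ee_pos: [0.5415, -0.1065, 0.2448]
orientation: [[0.915, 0.403, -0.001], [0.403, -0.915, 0.0], [-0.001, -0.0, -1.0]]
wrist_force: [0.0, 0.5, -0.2]
finger_gap: 0.0498
gripper_force: 0.0
```

Emit:
carry_out:
  motion:
    - [[0, 0, 0, 0, 0, -0.12], [0, 0, 0, 0, 0, -0.12], [0, 0, 0, 0, 0, -0.12], [0, 0, 0, 0, 0, -0.12], [0, 0, 0, 0, 0, -0.12], [0, 0, 0, 0, 0, -0.12], [0, 0, 0, 0, 0, -0.12], [0, 0, 0, 0, 0, -0.12], [0, 0, 0, 0, 0, -0.12], [0, 0, 0, 0, 0, -0.12], [0, 0, 0, 0, 0, -0.12], [0, 0, 0, 0, 0, -0.12]]

```text
time: 2.77
ee_pos: [0.541, -0.1079, 0.2447]
orientation: [[-0.286, 0.958, -0.001], [0.958, 0.286, 0.0], [0.001, -0.001, -1.0]]
wrist_force: [0.1, -0.1, 0.5]
finger_gap: 0.0495
gripper_force: 0.0
```

Emit:
carry_out:
  motion:
    - [[0, 0, 0, 0, 0, -0.12], [0, 0, 0, 0, 0, -0.12], [0, 0, 0, 0, 0, -0.12], [0, 0, 0, 0, 0, -0.12], [0, 0, 0, 0, 0, -0.12], [0, 0, 0, 0, 0, -0.12], [0, 0, 0, 0, 0, -0.12], [0, 0, 0, 0, 0, -0.12], [0, 0, 0, 0, 0, -0.12], [0, 0, 0, 0, 0, -0.12], [0, 0, 0, 0, 0, -0.12], [0, 0, 0, 0, 0, 0]]

```text
time: 3.77
ee_pos: [0.541, -0.1079, 0.2447]
orientation: [[-0.999, -0.036, -0.001], [-0.036, 0.999, 0.0], [0.001, 0.0, -1.0]]
wrist_force: [0.3, -0.2, 0.2]
finger_gap: 0.0497
gripper_force: 0.0
```

```bash
python3 - <<'E'
from h import *
o=r.get_obs();R=o["orientation"];print(o["time"],o["ee_pos"],np.degrees(np.arctan2(R[1,0],R[0,0])),R[:,2],o["joints"],o["wrist_force"],o["ft_torque"],o["finger_gap"],r.nose_length)
dt=(363.5,209.6);ds=(294.3,248.4)
print(cross(ds,dt),onplane("top",dt,.092),onplane("scene",ds,.092))
print("disc top",onplane("top",(363.9,218.2),.06),"collar",onplane("top",(363.2,219.5),.052))
cv2.imwrite("pics/s2.png",r.get_image("scene")[150:300,180:420].repeat(3,0).repeat(3,1))
E
```

```text
3.7667 [ 0.54100599 -0.10786538  0.24468664] -177.92904741366866 [-1.07649484e-03  2.65137989e-04 -9.99999385e-01] [-1.38627498e+01  1.83430282e+00  1.07111161e+02 -3.08613769e-05
  7.11180577e+01 -1.05933683e+02] [ 0.31054935 -0.16544033  0.20384591] [-0.02791962  0.00690596 -0.0064448 ] 0.04967655641707196 0.014
(array([ 0.5573653 , -0.10442013,  0.09414484]), [np.float64(0.0018600294351064806), np.float64(0.0018600294351066365)]) [ 0.55632371 -0.10581382  0.092     ] [ 0.55793688 -0.10193953  0.092     ]
disc top [ 0.54048735 -0.10930356  0.06      ] collar [ 0.53856413 -0.10823809  0.052     ]
```

View pics/s2.png

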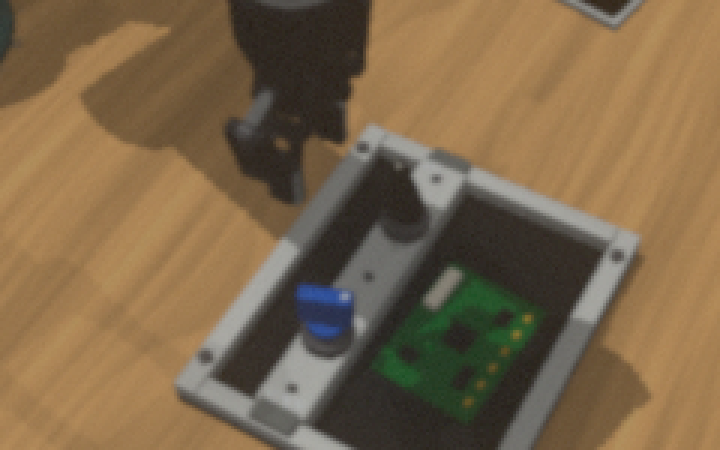

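The picture shows the gripper clear above, with nothing disturbed. Averaging both views puts the axis at about (0.5425,-0.108). I'll turn 13° more, descend, and close gently.

Emit:
carry_out:
  motion:
    - [[0, 0, 0, 0, 0, -0.113], [0, 0, 0, 0, 0, -0.113], [-0.0015, -0.0004, 0.02, 0, 0, 0], [0, 0, 0.02, 0, 0, 0], [0, 0, 0.02, 0, 0, 0], [0, 0, 0.02, 0, 0, 0], [0, 0, 0.02, 0, 0, 0], [0, 0, 0.02, 0, 0, 0], [0, 0, 0.01, 0, 0, 0], [0, 0, 0, 0, 0, 0]]

```text
time: 4.65
ee_pos: [0.5405, -0.1074, 0.1122]
orientation: [[-0.967, -0.254, -0.006], [-0.254, 0.967, 0.001], [0.005, 0.003, -1.0]]
wrist_force: [-0.4, -1.3, -0.3]
finger_gap: 0.0499
gripper_force: 0.0
```

Emit:
carry_out:
  motion:
    - [[0, 0, 0.006, 0, 0, 0], [0, 0, 0.006, 0, 0, 0], [0, 0, 0.006, 0, 0, 0], [0, 0, 0.006, 0, 0, 0], [0, 0, 0.006, 0, 0, 0], [0, 0, 0.005, 0, 0, 0], [0, 0, 0, 0, 0, 0]]

```text
time: 5.23
ee_pos: [0.5421, -0.1077, 0.079]
orientation: [[-0.967, -0.256, -0.002], [-0.256, 0.967, 0.001], [0.002, 0.001, -1.0]]
wrist_force: [-0.2, -0.6, 0.8]
finger_gap: 0.0498
gripper_force: 0.0
```

```bash
python3 - <<'E'
from h import *
o=r.get_obs();R=o["orientation"];print(o["time"],o["ee_pos"],np.degrees(np.arctan2(R[1,0],R[0,0])),o["joints"],o["wrist_force"],o["ft_torque"])
im=r.get_image("scene")
a,b=[onplane("scene",p,.092) for p in((279,249.4),(297.3,251.7))];print(np.degrees(np.arctan2(*(b-a)[1::-1])))
cv2.imwrite("pics/s3.png",np.hstack([cv2.resize(im[190:290,240:340],None,fx=4,fy=4),cv2.resize(r.get_image("top")[170:270,315:415],None,fx=4,fy=4)]))
E
```

```text
5.2333 [ 0.54205929 -0.10772824  0.07897297] -165.15255513339147 [-1.38231952e+01  1.13627371e+01  1.15539144e+02  8.99496185e-04
  5.32191117e+01 -1.18671125e+02] [-0.15932819 -0.56387784  0.75648704] [ 0.01133279  0.03369731 -0.01004381]
20.014764353863907
```

View pics/s3.png

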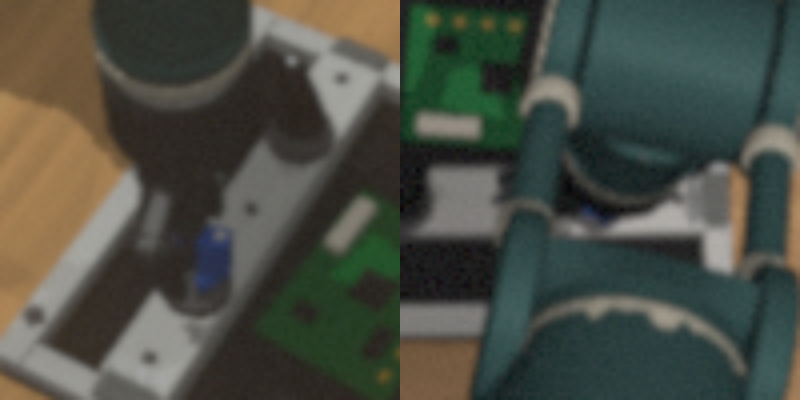

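The blue head (scene crop about (213,258)) stands between the open fingers, clear of the black screw. Closing now.

Emit:
carry_out:
  motion:
    - [[0, 0, 0, 0, 0, 0], [0, 0, 0, 0, 0, 0], [0, 0, 0, 0, 0, 0], [0, 0, 0, 0, 0, 0], [0, 0, 0, 0, 0, 0], [0, 0, 0, 0, 0, 0], [0, 0, 0, 0, 0, 0], [0, 0, 0, 0, 0, 0]]
  hand: 0

```text
time: 6.0
ee_pos: [0.5434, -0.1089, 0.081]
orientation: [[-0.967, -0.257, 0.001], [-0.257, 0.967, -0.002], [-0.001, -0.002, -1.0]]
wrist_force: [-1.7, -4.1, 3.4]
finger_gap: 0.0126
gripper_force: 61.5
```

```bash
cat >> h.py <<'E'
def st():
    o=r.get_obs();R=o["orientation"];print(o["time"],"pos",o["ee_pos"].round(4),"head",np.degrees(np.arctan2(R[1,0],R[0,0])).round(2),"tilt",R[:2,2].round(4),"j6",o["joints"][5].round(2),"F",o["wrist_force"].round(2),"M",o["ft_torque"].round(3),"tau6",o["effort"][5].round(3),"gap",round(o["finger_gap"],4),round(o["gripper_force"],1))
    f=R.T@o["wrist_force"];print("F tool",f.round(2))
E
python3 -c "from h import *;st()"
```

```text
6.0 pos [ 0.5434 -0.1089  0.081 ] head -165.14 tilt [ 0.001  -0.0015] j6 -118.68 F [-1.66 -4.15  3.35] M [-0.826  0.27   0.077] tau6 0.027 gap 0.0126 61.5
F tool [ 2.67 -3.59 -3.35]
```

Emit:
carry_out:
  motion:
    - [[0, 0, 0, 0, 0, 0.06], [0, 0, 0, 0, 0, 0.06], [0, 0, 0, 0, 0, 0.06], [0, 0, 0, 0, 0, 0.06], [0, 0, 0, 0, 0, 0.06], [0, 0, 0, 0, 0, 0.06], [0, 0, 0, 0, 0, 0], [0, 0, 0, 0, 0, 0], [0, 0, 0, 0, 0, 0]]

```text
time: 6.75
ee_pos: [0.5434, -0.1085, 0.081]
orientation: [[-0.995, 0.099, 0.001], [0.099, 0.995, -0.001], [-0.001, -0.001, -1.0]]
wrist_force: [-1.3, -4.1, 5.9]
finger_gap: 0.013
gripper_force: 61.7
```

```bash
python3 -c "from h import *;st()"
```

```text
6.75 pos [ 0.5434 -0.1085  0.081 ] head 174.33 tilt [ 0.001  -0.0009] j6 -98.15 F [-1.32 -4.1   5.88] M [-0.752  0.315 -0.053] tau6 -0.002 gap 0.013 61.7
F tool [ 0.9  -4.22 -5.87]
```

Emit:
carry_out:
  motion:
    - [[0, -0.0008, -0.0015, 0, 0, 0.04], [0, 0, 0, 0, 0, 0.04], [0, 0, 0, 0, 0, 0.04], [0, 0, 0, 0, 0, 0.04], [0, 0, 0, 0, 0, 0.04], [0, 0, 0, 0, 0, 0.04], [0, 0, 0, 0, 0, 0.04], [0, 0, 0, 0, 0, 0], [0, 0, 0, 0, 0, 0]]

```text
time: 7.5
ee_pos: [0.5433, -0.1083, 0.0811]
orientation: [[-0.929, 0.37, 0.001], [0.37, 0.929, 0.001], [-0.001, 0.001, -1.0]]
wrist_force: [4.0, -0.6, -5.9]
finger_gap: 0.013
gripper_force: 60.1
```

```bash
python3 -c "from h import *;st()"
```

```text
7.5 pos [ 0.5433 -0.1083  0.0811] head 158.29 tilt [0.0011 0.0006] j6 -82.21 F [ 3.96 -0.62 -5.95] M [-0.203 -0.774 -0.009] tau6 0.084 gap 0.013 60.1
F tool [-3.91  0.88  5.95]
```

Emit:
carry_out:
  motion:
    - [[0, 0, 0, 0, 0, 0.04], [0, 0, 0, 0, 0, 0.04], [0, 0, 0, 0, 0, 0.04]]

```text
time: 7.75
ee_pos: [0.5434, -0.1082, 0.0811]
orientation: [[-0.877, 0.48, 0.001], [0.48, 0.877, 0.001], [-0.001, 0.001, -1.0]]
wrist_force: [4.4, -0.9, -6.2]
finger_gap: 0.0127
gripper_force: 60.0
```

```bash
python3 -c "from h import *;st()"
```

```text
7.75 pos [ 0.5434 -0.1082  0.0811] head 151.29 tilt [0.0013 0.0008] j6 -75.22 F [ 4.45 -0.89 -6.18] M [-0.118 -0.832  0.067] tau6 -0.447 gap 0.0127 60.0
F tool [-4.33  1.35  6.19]
```

Emit:
carry_out:
  motion:
    - [[0, 0, 0, 0, 0, 0], [0, 0, 0, 0, 0, 0]]

```text
time: 7.92
ee_pos: [0.5434, -0.1082, 0.0811]
orientation: [[-0.878, 0.478, 0.001], [0.478, 0.878, 0.001], [-0.001, 0.001, -1.0]]
wrist_force: [5.5, -0.7, -6.8]
finger_gap: 0.013
gripper_force: 59.8
```

```bash
python3 -c "from h import *;st()"
```

```text
7.9167 pos [ 0.5434 -0.1082  0.0811] head 151.43 tilt [0.0011 0.0008] j6 -75.35 F [ 5.46 -0.74 -6.79] M [-0.039 -1.032  0.037] tau6 0.073 gap 0.013 59.8
F tool [-5.15  1.95  6.8 ]
```

Emit:
carry_out:
  motion:
    - [[0, 0, 0.0006, 0, 0, 0.03], [0, 0, 0, 0, 0, 0.03]]

```text
time: 8.08
ee_pos: [0.5435, -0.1082, 0.0811]
orientation: [[-0.847, 0.531, 0.001], [0.531, 0.847, 0.001], [-0.001, 0.001, -1.0]]
wrist_force: [3.8, 0.0, -5.0]
finger_gap: 0.0128
gripper_force: 60.4
```

```bash
python3 -c "from h import *;st()"
```

```text
8.0833 pos [ 0.5435 -0.1082  0.0811] head 147.92 tilt [0.0011 0.0009] j6 -71.85 F [ 3.83  0.01 -5.  ] M [ 0.01  -0.814  0.052] tau6 -0.352 gap 0.0128 60.4
F tool [-3.24  2.03  5.  ]
```

Emit:
carry_out:
  motion:
    - [[0, 0, 0, 0, 0, 0.03], [0, 0, 0, 0, 0, 0.03]]

```text
time: 8.25
ee_pos: [0.5435, -0.1082, 0.0811]
orientation: [[-0.814, 0.581, 0.001], [0.581, 0.814, 0.001], [-0.001, 0.002, -1.0]]
wrist_force: [4.3, 0.8, -4.8]
finger_gap: 0.0131
gripper_force: 60.3
```

```bash
python3 -c "from h import *;st()"
```

```text
8.25 pos [ 0.5435 -0.1082  0.0811] head 144.48 tilt [0.0014 0.0009] j6 -68.41 F [ 4.35  0.75 -4.77] M [ 0.052 -0.869  0.035] tau6 -0.319 gap 0.0131 60.3
F tool [-3.1   3.13  4.77]
```

Emit:
carry_out:
  motion:
    - [[-0.0006, 0.0006, 0.0004, 0, 0, 0.03], [0, 0, 0, 0, 0, 0.03], [0, 0, 0, 0, 0, 0.03], [0, 0, 0, 0, 0, 0.03]]

```text
time: 8.58
ee_pos: [0.5437, -0.1081, 0.0811]
orientation: [[-0.739, 0.674, -0.0], [0.674, 0.739, 0.001], [0.001, 0.001, -1.0]]
wrist_force: [1.7, 0.3, 0.8]
finger_gap: 0.013
gripper_force: 60.9
```

```bash
python3 -c "from h import *;st()"
```

```text
8.5833 pos [ 0.5437 -0.1081  0.0811] head 137.61 tilt [-0.0001  0.0009] j6 -61.49 F [1.65 0.28 0.85] M [ 0.063 -0.355  0.07 ] tau6 -0.321 gap 0.013 60.9
F tool [-1.03  1.32 -0.85]
```

Emit:
carry_out:
  motion:
    - [[0, 0, 0, 0, 0, 0.03], [0, 0, 0, 0, 0, 0.03], [0, 0, 0, 0, 0, 0.03], [0, 0, 0, 0, 0, 0.03]]

```text
time: 8.92
ee_pos: [0.5438, -0.108, 0.0811]
orientation: [[-0.653, 0.758, 0.0], [0.758, 0.653, 0.001], [0.001, 0.001, -1.0]]
wrist_force: [2.5, 0.7, -0.4]
finger_gap: 0.013
gripper_force: 60.9
```

```bash
python3 -c "from h import *;st()"
```

```text
8.9167 pos [ 0.5438 -0.108   0.0811] head 130.73 tilt [0.0002 0.001 ] j6 -54.62 F [ 2.49  0.7  -0.44] M [ 0.091 -0.399  0.072] tau6 -0.321 gap 0.013 60.9
F tool [-1.09  2.34  0.44]
```

Emit:
carry_out:
  motion:
    - [[0, 0.0005, 0, 0, 0, 0.03], [0, 0, 0, 0, 0, 0.03], [0, 0, 0, 0, 0, 0.03], [0, 0, 0, 0, 0, 0.03]]

```text
time: 9.25
ee_pos: [0.544, -0.1079, 0.081]
orientation: [[-0.557, 0.83, -0.0], [0.83, 0.557, 0.001], [0.001, 0.0, -1.0]]
wrist_force: [1.5, 0.7, -0.6]
finger_gap: 0.0126
gripper_force: 60.9
```

```bash
python3 -c "from h import *;st()"
```

```text
9.25 pos [ 0.544  -0.1079  0.081 ] head 123.87 tilt [-0.0003  0.0006] j6 -47.7 F [ 1.49  0.67 -0.64] M [-0.092 -0.306  0.136] tau6 -0.322 gap 0.0126 60.9
F tool [-0.27  1.61  0.64]
```

Emit:
carry_out:
  motion:
    - [[0, 0, 0, 0, 0, 0.025], [0, 0, 0, 0, 0, 0.025]]

```text
time: 9.42
ee_pos: [0.544, -0.1079, 0.0811]
orientation: [[-0.515, 0.857, -0.0], [0.857, 0.515, 0.001], [0.001, 0.0, -1.0]]
wrist_force: [1.1, -0.4, -0.6]
finger_gap: 0.0132
gripper_force: 60.9
```

```bash
python3 -c "from h import *;st()"
```

```text
9.4167 pos [ 0.544  -0.1079  0.0811] head 121.02 tilt [-0.0002  0.0006] j6 -44.85 F [ 1.06 -0.37 -0.58] M [-0.054 -0.322  0.114] tau6 -0.211 gap 0.0132 60.9
F tool [-0.87  0.72  0.58]
```

Emit:
carry_out:
  motion:
    - [[0, 0, 0, 0, 0, 0.03], [0, 0, 0, 0, 0, 0.03], [0, 0, 0, 0, 0, 0.03]]

```text
time: 9.67
ee_pos: [0.5441, -0.1079, 0.0811]
orientation: [[-0.437, 0.9, -0.0], [0.9, 0.437, 0.0], [0.0, 0.0, -1.0]]
wrist_force: [1.1, 0.2, -0.9]
finger_gap: 0.0128
gripper_force: 61.2
```

```bash
python3 -c "from h import *;st()"
```

```text
9.6667 pos [ 0.5441 -0.1079  0.0811] head 115.9 tilt [-0.0001  0.0005] j6 -39.72 F [ 1.11  0.19 -0.94] M [-0.024 -0.386  0.424] tau6 0.042 gap 0.0128 61.2
F tool [-0.32  1.08  0.94]
```

Torque has risen to 0.42 N m, so this is the bottom. I'll hold and read it again.

Emit:
carry_out:
  motion:
    - [[0, 0, 0, 0, 0, 0.01], [0, 0, 0, 0, 0, 0], [0, 0, 0, 0, 0, 0]]

```text
time: 9.92
ee_pos: [0.5441, -0.1079, 0.0811]
orientation: [[-0.428, 0.904, -0.0], [0.904, 0.428, 0.0], [0.0, 0.0, -1.0]]
wrist_force: [0.4, 1.1, 0.8]
finger_gap: 0.013
gripper_force: 61.4
```

```bash
python3 -c "from h import *;st()"
```

```text
9.9167 pos [ 0.5441 -0.1079  0.0811] head 115.33 tilt [-0.      0.0004] j6 -39.15 F [0.44 1.14 0.76] M [ 0.135 -0.249  0.442] tau6 0.433 gap 0.013 61.4
F tool [ 0.85  0.88 -0.76]
```

Emit:
carry_out:
  motion:
    - [[0, 0, 0, 0, 0, 0], [0, 0, 0, 0, 0, 0]]

```text
time: 10.08
ee_pos: [0.5441, -0.108, 0.081]
orientation: [[-0.427, 0.904, 0.0], [0.904, 0.427, 0.001], [0.0, 0.0, -1.0]]
wrist_force: [0.5, 1.5, 2.1]
finger_gap: 0.013
gripper_force: 61.6
```

```bash
python3 -c "from h import *;st()"
```

```text
10.0833 pos [ 0.5441 -0.108   0.081 ] head 115.25 tilt [0.     0.0005] j6 -39.09 F [0.53 1.54 2.12] M [ 0.295 -0.126  0.452] tau6 0.422 gap 0.013 61.6
F tool [ 1.16  1.14 -2.12]
```

Firmly bottomed at about 0.4 N m and held. First touch was at heading ≈121°, so I'll back off 1.67 rad to heading ≈211°.

Emit:
carry_out:
  motion:
    - [[0, 0, 0, 0, 0, -0.08], [0, 0, 0, 0, 0, -0.08], [0, 0, 0, 0, 0, -0.08], [0, 0, 0, 0, 0, -0.08], [0, 0, 0, 0, 0, -0.08], [0, 0, 0, 0, 0, -0.08], [0, 0, 0, 0, 0, -0.08], [0, 0, 0, 0, 0, -0.08], [0, 0, 0, 0, 0, -0.08], [0, 0, 0, 0, 0, -0.08], [0, 0, 0, 0, 0, 0]]

```text
time: 11.0
ee_pos: [0.5435, -0.1084, 0.081]
orientation: [[-0.946, 0.323, -0.001], [0.323, 0.946, 0.0], [0.001, -0.0, -1.0]]
wrist_force: [-1.7, -0.3, 4.0]
finger_gap: 0.013
gripper_force: 61.5
```

```bash
python3 -c "from h import *;st()"
```

```text
11.0 pos [ 0.5435 -0.1084  0.081 ] head 161.13 tilt [-0.0013  0.0002] j6 -84.97 F [-1.66 -0.32  3.99] M [ 0.024  0.271 -0.031] tau6 -0.816 gap 0.013 61.5
F tool [ 1.47 -0.84 -3.99]
```

Emit:
carry_out:
  motion:
    - [[0, 0, 0, 0, 0, -0.08], [0, 0, 0, 0, 0, -0.08], [0, 0, 0, 0, 0, -0.08], [0, 0, 0, 0, 0, -0.08], [0, 0, 0, 0, 0, -0.08], [0, 0, 0, 0, 0, -0.08], [0, 0, 0, 0, 0, -0.08], [0, 0, 0, 0, 0, -0.08], [0, 0, 0, 0, 0, -0.08], [0, 0, 0, 0, 0, -0.08], [0, 0, 0, 0, 0, -0.07], [0, 0, 0, 0, 0, 0]]

```text
time: 12.0
ee_pos: [0.5435, -0.1093, 0.081]
orientation: [[-0.858, -0.513, -0.001], [-0.513, 0.858, -0.001], [0.002, -0.0, -1.0]]
wrist_force: [-2.9, -4.4, 4.6]
finger_gap: 0.0129
gripper_force: 61.5
```

```bash
python3 -c "from h import *;st()"
```

```text
12.0 pos [ 0.5435 -0.1093  0.081 ] head -149.14 tilt [-0.0012 -0.0013] j6 -134.69 F [-2.89 -4.38  4.63] M [-0.645  0.443 -0.075] tau6 -0.735 gap 0.0129 61.5
F tool [ 4.73 -2.28 -4.62]
```

Emit:
carry_out:
  motion:
    - [[0.001, -0.0006, -0.001, 0, 0, 0], [0, 0, 0, 0, 0, 0], [0, 0, 0, 0, 0, 0], [0, 0, 0, 0, 0, 0]]

```text
time: 12.33
ee_pos: [0.5434, -0.1093, 0.0811]
orientation: [[-0.859, -0.513, -0.0], [-0.513, 0.859, -0.0], [0.0, 0.0, -1.0]]
wrist_force: [1.7, -3.2, -5.4]
finger_gap: 0.0127
gripper_force: 60.2
```

Emit:
carry_out:
  motion:
    - [[0, 0, 0, 0, 0, 0], [0, 0, 0, 0, 0, 0], [0, 0, 0, 0, 0, 0], [0, 0, 0, 0, 0, 0], [0, 0, 0, 0, 0, 0], [0, 0, 0, 0, 0, 0]]
  hand: 0.05

```text
time: 12.83
ee_pos: [0.5437, -0.1092, 0.082]
orientation: [[-0.858, -0.513, 0.0], [-0.513, 0.858, 0.0], [-0.0, -0.0, -1.0]]
wrist_force: [0.3, -0.8, 1.0]
finger_gap: 0.0506
gripper_force: 0.0
```

Emit:
carry_out:
  motion:
    - [[0, 0, -0.01, 0, 0, 0], [0, 0, -0.02, 0, 0, 0], [0, 0, -0.02, 0, 0, 0], [0, 0, -0.03, 0, 0, 0], [0, 0, -0.03, 0, 0, 0], [0, 0, -0.03, 0, 0, 0], [0, 0, -0.03, 0, 0, 0]]

```text
time: 13.42
ee_pos: [0.5433, -0.1092, 0.2541]
orientation: [[-0.858, -0.513, 0.001], [-0.513, 0.858, -0.0], [-0.0, -0.0, -1.0]]
wrist_force: [1.3, -0.5, -0.2]
finger_gap: 0.0503
gripper_force: 0.0
```

```bash
python3 - <<'E'
from h import *
st();im=r.get_image("scene")
cv2.imwrite("pics/s4.png",np.hstack([cv2.resize(im[190:290,240:340],None,fx=4,fy=4,interpolation=cv2.INTER_CUBIC),cv2.resize(r.get_image("top")[170:270,295:395],None,fx=4,fy=4)]))
E
```

```text
13.4167 pos [ 0.5433 -0.1092  0.2541] head -149.11 tilt [ 0.0006 -0.0001] j6 -134.84 F [ 1.26 -0.49 -0.19] M [ 0.022 -0.012 -0.004] tau6 -0.0 gap 0.0503 0.0
F tool [-0.83 -1.07  0.19]
```

View pics/s4.png

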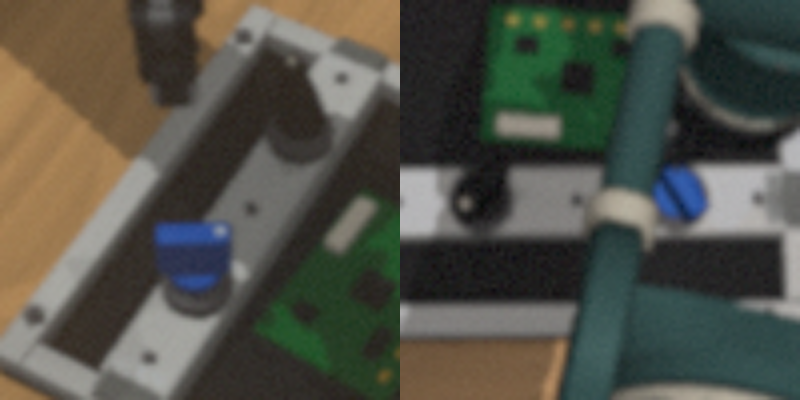

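The picture shows the blue bar at about 31° (dot at scene crop (221,231)), free of the gripper. The black screw and the board have not moved.

```bash
python3 -c "
from h import *
s=(240+221.5/4-.5,190+231.5/4-.5);print(onplane('scene',s,.092)-[.0008,-.0018,0])
print(r.sign_off())"
```

```text
[ 0.55688568 -0.097199    0.092     ]
the job is handed in; nothing more can be done
None
```

The blue screw was bottomed firmly at about 0.4 N m, backed off a quarter turn (about 90° from first touch) and released. The black screw and the board look unmoved in the last picture, the arm stayed well clear of the tablet and the reel, and the job is handed in.

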